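# Fit the matching mixing head on the batter mixer's splined shaft and hold it down

## Robot

A 7-joint arm with a two-finger parallel gripper is mounted at the origin on a cart in front of the work surface, level with it; the furniture and walls round the work are solid. World frame = base frame: x ahead of the robot, y to its left, z up, the work surface at z = 0. Lengths are in m, angles in rad, forces in N, time in s.
With the tool pointing down it reaches from about 0.425 to 0.875 m from the base axis. Payload 8.4 kg.
Tool frame: the origin (TCP) lies on the mounting face of the last link; the fingertips stand 173 mm ahead of it and the grasp point (between the pads) lies 155 mm ahead of it; z points along the fingers, y is the line along which they close (so a half turn about z gives the same grasp; the last joint's range is limited). The gripper opens to 85 mm and grips with 20 to 120 N. Pads are 22 mm wide; open, the fingers measure 114 mm over their backs; the gripper's body (76 mm by 85 mm) begins 54 mm behind the grasp point. The pads swing forward as they close: fully open they stand 13 mm farther back than shut.
Start: joints at [-1.3, 0.333, 0.04, 1.465, -0.013, 1.343, -0.059], TCP at [0.235, 0.606, 0.405] pointing down, gripper open.
Joint ranges: [-2.58, 2.58], [-0.38, 2.09], [-1.3, 1.39], [0.25, 2.4], [-1.5, 4.64], [0.08, 2.09], [-2.65, 2.65]. Speed limits (rad/s): [2.22, 2.22, 2.79, 2.79, 3.14, 3.14, 3.14].

## Interface

Orientations are given as a rotation vector (axis times angle).
In Python, from workcell import sense, get_image, hand_in, recognise, silhouettes gives the robot as it stands.
- The arm moves only by the tool handwheel, called after "Request:" in YAML: its name, and indented under it one key for each argument. Schema: {"type":"object","properties":{"ticks":{"type":"string"},"aperture":{"type":"number"},"only":{"type":"string"},"quiet":{"type":"boolean"},"lines":{"type":"string"}},"required":["ticks"],"additionalProperties":false}. ticks is a string of 1 to 8 rows, one to a line, with the numbers parted by commas; each row has 4 numbers: dx, dy, dz in m, then a turn about the tool's z in rad; each row shifts and turns the commanded pose from where the row before left it, along the tool's axes as they then stand; what a row does not reach is not made up. A row lasts 1/8 s, in which the tool goes at most 0.0625 m and 0.188 rad, less where a joint would pass 70% of its speed; a pose out of reach is approached as far as the arm can. aperture is the opening from 0.0 (shut) to 1.0 (fully open), set as the call begins (left out keeps the last). The fingers move at their own pace and stop on an object; the grip force is fixed at half the most. Time passes only in rows, so rows that do not move let the fingers close. The tool returns the time, the measured TCP pose, the force, the opening and the grip force at its end. only (a regular expression) keeps the lines of the reply that match it, lines (a string "A,B") keeps lines A to B, and quiet returns only ok. Input that does not fit is refused with a message, and nothing moves.
- sense(): the state, without advancing time (a new reading comes with each control period).
- get_image(name): name is "scene" or "top"; returns a dict with "frame" (420x560x3 uint8, red, green, blue), "K" (3x3 intrinsics, pixels), "rvec" (rotation vector, rad) and "tvec" (3), from world to camera coordinates, as OpenCV has them. Camera axes: x right, y down, z forward; pixel columns grow to the right and rows downward; lengths in m; the calibration is good to about 2 mm. A picture is of the moment at which its call begins. There is no depth.
- hand_in(): hands the job in; it is judged then, once.
Trained networks look in the newest picture that a camera, given by its name, has taken for a name from the list of things; names that differ only in an ending like _2 or _b are one class to them, and where a whole thing is asked for, a point or a joint stands for the part that bears it (a point fixed in the world has none). Each returns a list of dicts, best first, with "confidence" (0 to 1); they miss things now and then, are a little off and sometimes report something else, mostly with a low value. They report only what shows in the picture. A call takes as long as a camera call. They do not tell look-alikes from the thing itself.
- recognise(camera, query): "point" ([column, row] in pixels, amid what is visible of it).
- silhouettes(camera, query): "mask" (420x560 bool, what is visible of it) and "point" ([column, row] in pixels, amid what is visible of it).
The state is a dict: "time_s": time; "joint_pos": joint angles; "qvel": joint speeds; "joint_efforts": joint torques, N m; "eef_pos": TCP position; "tool_rot": TCP orientation; "contact_force": force on the tool from outside, world axes, zero at the start; "moment": the same for the moment, N m; "width": opening from 0.0 (shut) to 1.0 (fully open); "grip_force": force on a finger pad.
Only numpy, scipy, OpenCV 4.12 (cv2) and the standard library are available. Lean on these libraries where they do the work, as an engineer would, in place of code of your own. Each camera call takes 0.05 s, during which the arm holds its last target. There are 200 camera calls.

## Task

The batter mixer's drive base stands on the counter with its four-winged shaft bare, and three mixing heads stand beside it. Pick up the one head whose bore matches the shaft, turn it so that its slots meet the wings and slide it down fully home against the sprung collar, then keep it pressed there: finish while still holding it down, because the spring lifts it as soon as you let go. Leave the other two heads, the battery and the spice jar where they are.

Things in the scene. Friction and masses are not known exactly. Their poses are not given: they have to be found in the camera images.
- paddle: matching head: aluminium, 36 mm square hub 60 mm tall, upright; two pitched blades on its +x and -x sides (27 mm high, reaching 41 mm from the axis). Through bore: crossed slots 8.4 mm wide, 24.4 mm long along its x and y; meshes every quarter turn. Origin on the axis at the underside, z up, x and y square to the flats. 0.14-0.28 kg; grip a pair of parallel flats above the blades.
- loop_beater: a head that does not fit: same aluminium hub (36 mm square, 60 mm tall), a single straight slot 8.4 x 24.4 mm along its x as bore, two wire loops reaching 40 mm from the axis on +x and -x. Origin on the axis at the underside. Leave it.
- disc: a head that does not fit: same aluminium hub, but a small cross bore (slots 4.4 mm wide, 14.4 mm long) and a round flat disc of 76 mm diameter, 6 mm thick, at its foot. Origin on the axis at the underside. Leave it.
- mixer: the mixer's fixed white drive base: round, 110 mm across, 45 mm high. Origin at the centre of its underside. On it a steel disc (60 mm across, 8 mm thick, top 53 mm above the counter) carries the upright splined shaft. Disc and shaft turn together about the vertical, but stiffly (0.15 N m): they stay put while a head is tried on lightly.
- shaft (a point): point on the shaft's axis at the disc's top face, 53 mm above the counter: the head's underside lies here when home. Turns with the shaft: z up, x and y along the wings. Four steel wings in a cross, 22 mm tip to tip, 6 mm thick, to 30 mm above this point; tapered ends (19 x 4.5 mm) to 34 mm; round pilot pin 8.4 mm across to 43 mm. Wings have 1.2 mm play per face.
- collar (a joint): travel in m of the black sprung collar (34 mm diameter) round the foot of the shaft: 0 = up, its top 8 mm above the disc; 0.008 = pushed flush with the disc, head fully home. The spring pushes up with 5 N at 0 and 9 N at 0.008, more than a head's weight.
- battery: a small battery, 15 x 50 x 15 mm, lying on the counter among the heads. Origin at the centre of its underside. Leave it.
- chilli_jar: a spice jar with a dark lid, 44 mm diameter, 105 mm tall, standing on the counter at the right. Origin at the centre of its underside. Leave it.
There are look-alikes about, which are no part of the job. Leave any purple or yellow look-alike of the paddle alone.

How it is judged:
By the outcome, as a careful person would: the job done as asked, in the order asked, and still so for the second after the job is handed in, while the arm keeps its last pose, push and grip.
It also fails if it takes over 35 s, if anything falls off the work surface, if the arm or the gripper's body presses on something with over 40 N, if the wrist force passes 120 N, or if a joint passes its speed limit or range.

## Working session

There is one attempt and no reset: what is moved stays moved. The work goes in short steps, Python scripts to look and compute and a tool call to move; the robot and the scene stay as the last step left them, time stands still between calls to the robot, and variables do not carry over. Pictures are saved under pics/ and viewed, at most 10 in all, crops included, and the job is handed in when it is done.

```bash
mkdir -p pics; cat > h.py <<'E'
import numpy as np, cv2
from workcell import sense, get_image, hand_in, recognise, silhouettes
def cam(n):
    d=get_image(n); R=cv2.Rodrigues(np.array(d['rvec'],float))[0]
    return d['frame'],np.array(d['K'],float),R,np.array(d['tvec'],float).ravel()
def back(c,p,z):
    _,K,R,t=c; r=R.T@np.linalg.solve(K,np.array([p[0],p[1],1.])); o=-R.T@t
    return o+r*(z-o[2])/r[2]
def proj(c,X):
    _,K,R,t=c; q=K@(R@np.array(X,float)+t); return q[:2]/q[2]
def save(f,name): cv2.imwrite('pics/'+name,f[:,:,::-1])
E
python3 - <<'E'
from h import *
s=sense(); print(s['eef_pos'],s['tool_rot'],s['time_s'],s['contact_force'])
for n in ['top','scene']:
    c=cam(n); save(c[0],n+'0.png'); print(n,-c[2].T@c[3])
    for q in ['paddle','loop_beater','disc','mixer','shaft','battery','chilli_jar']:
        print(q,[(np.round(d['point']).tolist(),round(d['confidence'],2),np.round(back(c,d['point'],.05 if q!='battery' else .01)[:2],3).tolist()) for d in recognise(n,q)])
E
```

```text
[0.23487963 0.60589063 0.40379114] [-5.77562742e-01 -3.08784486e+00  2.59326926e-03] 0.0 [-0.28390168 -0.15302554  0.07601699]
top [ 0.29011006 -0.14153838  1.38746688]
paddle [([133.0, 264.0], 0.75, [0.261, 0.273]), ([268.0, 186.0], 0.64, [0.484, -0.137])]
loop_beater [([297.0, 156.0], 0.5, [0.576, -0.229])]
disc [([333.0, 195.0], 0.79, [0.45, -0.335])]
mixer [([223.0, 162.0], 0.71, [0.561, -0.001])]
shaft [([220.0, 161.0], 0.88, [0.565, 0.007]), ([298.0, 154.0], 0.67, [0.581, -0.233])]
battery []
chilli_jar [([350.0, 150.0], 0.55, [0.59, -0.395])]
scene [-0.34337896 -1.0348539   0.94657324]
paddle [([371.0, 320.0], 0.8, [0.346, -0.612]), ([146.0, 183.0], 0.71, [0.248, 0.244]), ([280.0, 207.0], 0.64, [0.489, -0.142])]
loop_beater [([323.0, 210.0], 0.84, [0.574, -0.242])]
disc [([320.0, 252.0], 0.61, [0.429, -0.367])]
mixer [([269.0, 186.0], 0.69, [0.541, -0.033]), ([304.0, 227.0], 0.31, [0.474, -0.263])]
shaft [([265.0, 177.0], 0.5, [0.565, 0.016])]
battery [([369.0, 230.0], 0.45, [0.644, -0.367])]
chilli_jar [([321.0, 255.0], 0.7, [0.424, -0.378]), ([369.0, 231.0], 0.65, [0.6, -0.397])]
```

View pics/top0.png

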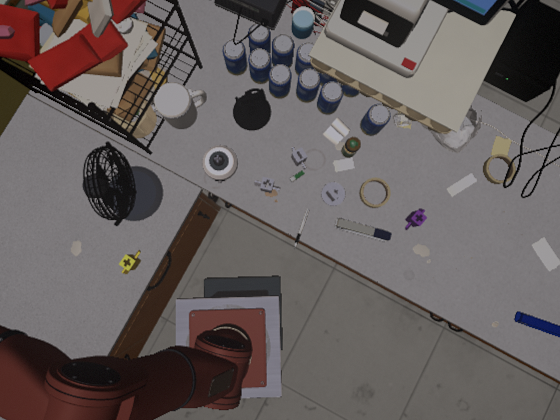

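View pics/scene0.png

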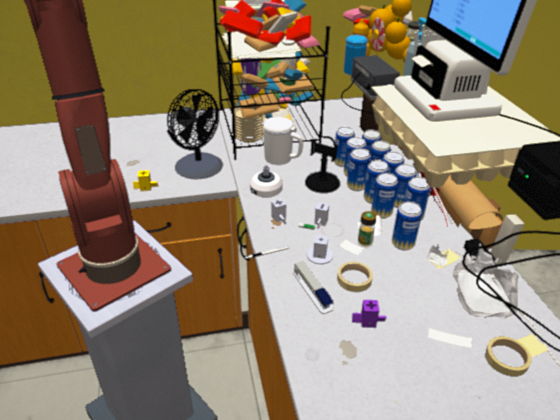

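Top view: the candidates for the paddle are the aluminium head at (268,186), its yellow look-alike (130,262), its purple look-alike (416,217), the loop beater (297,156) and the disc (333,195). By the description it is the aluminium one at (268,186), and the mixer is at (220,161). I'll check this in a close crop.

```bash
python3 - <<'E'
from h import *
c=cam('top'); f=c[0]
a=cv2.resize(f[135:210,195:350],None,fx=5,fy=5,interpolation=cv2.INTER_CUBIC); save(a,'crop1.png')
for n in ['top','scene']:
    c=cam(n)
    a=c[0]
    for q in ['paddle','mixer','shaft','battery']:
        for d in silhouettes(n,q):
            m=d['mask']; ys,xs=np.nonzero(m); r=cv2.minAreaRect(np.c_[xs,ys].astype(np.float32))
            print(n,q,np.round(d['point'],1),round(d['confidence'],2),m.sum(),np.round(r[0],1),np.round(r[1],1),round(r[2],1))
c=cam('scene'); f=c[0]
save(cv2.resize(f[155:265,240:390],None,fx=5,fy=5,interpolation=cv2.INTER_CUBIC),'crop2.png')
E
```

```text
top paddle [414.6 222.1] 0.82 290 [414.4 218.2] [15.8 22.2] 77.0
top paddle [267.2 185.5] 0.72 194 [267.3 184.8] [21.2 14.8] 45.0
top paddle [131.1 262.2] 0.51 262 [130. 263.] [18. 18.] 90.0
top mixer [220.7 161.4] 0.76 956 [220.  162.5] [34.6 33.2] 45.0
top mixer [222.3 163.1] 0.61 34 [219.1 161.7] [5.8 9.4] 63.4
top shaft [218.8 161.8] 0.56 271 [218.5 160. ] [18. 17.] 90.0
top shaft [329.9 191.8] 0.42 462 [333.  193.5] [23.3 23.3] 45.0
scene paddle [281.5 211.4] 0.8 301 [279. 210.] [24. 14.] 90.0
scene paddle [142.2 181.9] 0.78 340 [143.4 180.8] [20.6 24.1] 66.0
scene paddle [367.9 316.4] 0.61 555 [370.7 315. ] [27.4 29.4] 36.3
scene mixer [266.3 184.6] 0.94 758 [266.3 184.8] [29.7 30.4] 45.0
scene shaft [266.5 179.1] 0.74 221 [266.5 174. ] [16. 17.] 90.0
scene shaft [308.  228.4] 0.5 57 [307.  226.1] [14.5  4.1] 11.3
scene battery [307.6 228.7] 0.56 74 [306.5 226.2] [15.3  5.1] 8.1
```

View pics/crop1.png

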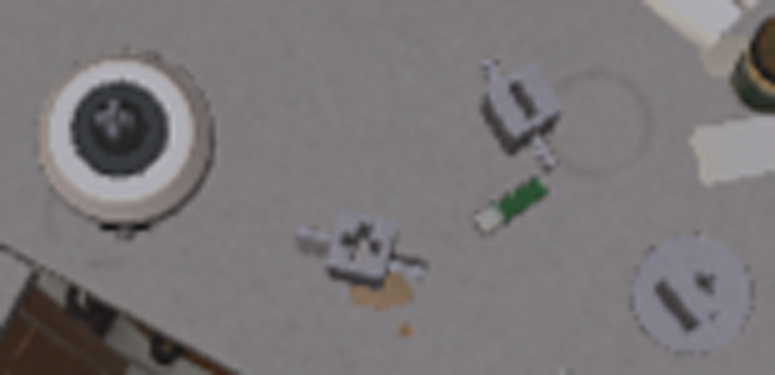

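View pics/crop2.png

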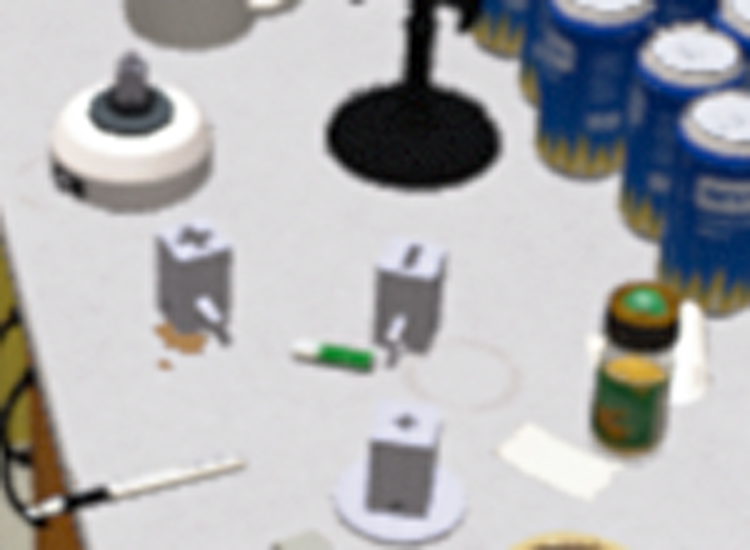

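The crops confirm it: in the top image the head at (267,185) has the large cross bore and blades. The one at (299,156) has a single slot with loops, and (333,195) is the disc. The shaft is at about (219,158). Next I fit rendered models to get precise poses.

```bash
cat > fit.py <<'E'
from h import *
from scipy.optimize import minimize
S=8
def hull(P): return cv2.convexHull(np.array(P,np.float32)).reshape(-1,2)
def box(x0,x1,y0,y1,z0,z1): return [(x,y,z) for x in(x0,x1) for y in(y0,y1) for z in(z0,z1)]
def circ(r,z): return [(r*np.cos(a),r*np.sin(a),z) for a in np.linspace(0,6.28,40)]
def paddle(zb=0):
    h=.018; L=[]
    for s in(1,-1): L.append([(s*x,y,z+zb) for x in(.018,.041) for y,z in((-.007,0),(.007,.027),(-.007,.004),(.007,.023))])
    F=[]
    for k in range(4):
        a=k*np.pi/2; R=np.array([[np.cos(a),-np.sin(a)],[np.sin(a),np.cos(a)]])
        F.append([tuple(R@np.array(p[:2]))+(p[2]+zb,) for p in((h,-h,0),(h,h,0),(h,-h,.06),(h,h,.06))])
    T=[box(-h,h,-h,h,.06+zb,.06+zb)]
    X=[box(-.0122,.0122,-.0042,.0042,.06+zb,.06+zb),box(-.0042,.0042,-.0122,.0122,.06+zb,.06+zb)]
    return L,F,T,X
def render(c,groups,p,roi,cull=None):
    x,y,a=p; x0,y0,x1,y1=roi; Rz=np.array([[np.cos(a),-np.sin(a),0],[np.sin(a),np.cos(a),0],[0,0,1]])
    lab=np.zeros(((y1-y0)*S,(x1-x0)*S),np.uint8); cp=-c[2].T@c[3]
    for l,P in groups:
        W=(Rz@np.array(P,float).T).T+[x,y,0]
        if l=='' : continue
        uv=hull([proj(c,w) for w in W]); uv=(uv-[x0,y0]+.5)*S-.5
        cv2.fillPoly(lab,[np.round(uv*16).astype(np.int32)],int(l),shift=4)
    n=lab.max()+1
    return [cv2.resize((lab==i).astype(np.float32),(x1-x0,y1-y0),interpolation=cv2.INTER_AREA) for i in range(n)]
def pgroups(c,p,zb=0):
    L,F,T,X=paddle(zb); cp=-c[2].T@c[3]; a=p[2]; g=[]
    bl=[]
    for k,l in enumerate(L):
        s=1 if k==0 else -1; d=s*((cp[0]-p[0])*np.cos(a)+(cp[1]-p[1])*np.sin(a)); bl.append((d,(1+k,l)))
    bl.sort(key=lambda t:t[0]); fs=[]
    for k,f in enumerate(F):
        n=np.array([np.cos(a+k*np.pi/2),np.sin(a+k*np.pi/2)])
        if n@(cp[:2]-p[:2])>.018: fs.append(f)
    g=[bl[0][1]]+[(3+i,f) for i,f in enumerate(fs)]+[bl[1][1]]+[(5,T[0])]+[(6,x) for x in X]
    return g
def sgroups(c,p):
    b1=lambda l,w,z0,z1:[box(-l,l,-w,w,z0,z1),box(-w,w,-l,l,z0,z1)]
    z=.053
    g=[(1,circ(.03,z)),(2,circ(.017,z)+circ(.017,z+.008)),(3,circ(.017,z+.008))]
    g+=[(4,b) for b in b1(.011,.003,z+.008,z+.03)]
    g+=[(5,box(-.011,.011,-.003,.003,z+.03,z+.03)+box(-.0095,.0095,-.00225,.00225,z+.034,z+.034)),(5,box(-.003,.003,-.011,.011,z+.03,z+.03)+box(-.00225,.00225,-.0095,.0095,z+.034,z+.034))]
    g+=[(6,circ(.0042,z+.034)+circ(.0042,z+.043))]
    return g
def cost(c,G,p,roi,mask=None,blur=.6):
    x0,y0,x1,y1=roi; I=c[0][y0:y1,x0:x1].astype(float).reshape(-1,3)
    M=[cv2.GaussianBlur(m,(0,0),blur).ravel() for m in render(c,G(c,p),p,roi)]; A=np.array(M).T
    w=np.ones(len(A)) if mask is None else mask.ravel()
    w=w[:,None]
    C=np.linalg.lstsq(A*w+0,I*w,rcond=1e-3)[0]
    return float((((I-A@C)*w)**2).sum()/w.sum())
def fit(c,G,p0,roi,mask=None):
    best=None
    for da in(-.3,0,.3):
        q=np.array(p0)+[0,0,da]
        sim=np.array([q,q+[.004,0,0],q+[0,.004,0],q+[0,0,.15]])
        r=minimize(lambda p:cost(c,G,p,roi,mask),q,method='Nelder-Mead',options=dict(initial_simplex=sim,xatol=1e-4,fatol=1e-3,maxiter=150))
        if best is None or r.fun<best.fun: best=r
    return best
def roi_of(c,X,r): u=np.round(proj(c,X)).astype(int); return (u[0]-r,u[1]-r,u[0]+r+1,u[1]+r+1)
E
cat > m1.py <<'E'
from fit import *
for n in('top','scene'):
    c=cam(n)
    # bar from blade tips in the top crop
    if n=='top':
        b=[back(c,(195+u/5-.4,135+v/5-.4),.014) for u,v in((300,240),(427,266))]
        p0=(b[0]+b[1])/2; yaw=np.arctan2(*(b[1]-b[0])[1::-1]); print('init',p0,yaw)
        P0=[p0[0],p0[1],yaw]
    r=fit(c,pgroups,P0,roi_of(c,[P0[0],P0[1],.03],17)); print(n,'paddle',np.round(r.x,4),r.fun)
    x,y=back(c,(218.5,158.5),.08)[:2] if n=='top' else (x,y)
    roi=roi_of(c,[x,y,.06],14); w=np.zeros((420,560)); cv2.fillPoly(w,[np.round(hull([proj(c,(x+q[0],y+q[1],q[2])) for q in circ(.024,.053)+circ(.012,.09)])).astype(int)],1)
    r=fit(c,sgroups,[x,y,.3],roi,w[roi[1]:roi[3],roi[0]:roi[2]]); print(n,'shaft',np.round(r.x,4),r.fun)
    print([round(cost(c,sgroups,[r.x[0],r.x[1],a],roi,w[roi[1]:roi[3],roi[0]:roi[2]]),1) for a in np.arange(0,1.57,.157)])
E
python3 m1.py
```

```text
init [ 0.49161778 -0.13519945  0.014     ] -1.8013922973395702
top paddle [ 0.4911 -0.1336 -1.8236] 197.064925389227
top shaft [ 0.5675  0.0127 -0.0276] 71.6123175950334
[80.1, 140.2, 229.1, 297.0, 322.0, 319.6, 300.2, 253.5, 165.1, 95.3]
scene paddle [ 0.4911 -0.1303 -2.0327] 1587.1951492442836
scene shaft [0.5648 0.0122 0.0633] 539.4164858763388
[548.7, 595.9, 616.9, 686.6, 709.9, 741.7, 706.0, 690.3, 636.9, 572.8]
```

```bash
python3 - <<'E'
from h import *
c=cam('top'); d=cam('scene')
for z in(0,.1,.2,.3): print(z,'top cam fan top edge/bottom',[np.round(back(c,p,z)[:2],3).tolist() for p in((107,147),(118,222),(88,190),(132,185))],'scene fan L,R,top,foot',[np.round(back(d,p,z)[:2],3).tolist() for p in((170,110),(218,115),(193,90),(199,160))])
for z in(.2,.25,.3): print(z,'mixer-side mic stand',back(c,(252,108),z)[:2],back(d,(322,142),z)[:2])
p=np.array([.491,-.1335]); s=sense(); R=cv2.Rodrigues(np.array(s['tool_rot']))[0]; print(R.round(3)); print('joint',s['joint_pos'])
for q in([.40,.42],[.5,.15],p):
    print(q,'tool delta',(R.T@(np.array([*q,.3])-s['eef_pos'])).round(3))
E
```

```text
0 top cam fan top edge/bottom [[0.63, 0.373], [0.39, 0.335], [0.493, 0.43], [0.506, 0.292]] scene fan L,R,top,foot [[0.657, 0.758], [0.786, 0.579], [0.857, 0.873], [0.508, 0.323]]
0.1 top cam fan top edge/bottom [[0.606, 0.336], [0.383, 0.301], [0.479, 0.389], [0.49, 0.261]] scene fan L,R,top,foot [[0.551, 0.568], [0.666, 0.409], [0.73, 0.671], [0.418, 0.179]]
0.2 top cam fan top edge/bottom [[0.581, 0.299], [0.375, 0.266], [0.464, 0.348], [0.475, 0.23]] scene fan L,R,top,foot [[0.446, 0.379], [0.547, 0.238], [0.603, 0.47], [0.328, 0.036]]
0.3 top cam fan top edge/bottom [[0.557, 0.262], [0.368, 0.232], [0.449, 0.307], [0.459, 0.199]] scene fan L,R,top,foot [[0.34, 0.19], [0.428, 0.068], [0.477, 0.268], [0.238, -0.107]]
0.2 mixer-side mic stand [ 0.68132087 -0.09936049] [ 0.67645074 -0.12623523]
0.25 mixer-side mic stand [ 0.66484838 -0.10113645] [ 0.60815002 -0.18708784]
0.3 mixer-side mic stand [ 0.64837589 -0.10291241] [ 0.53984931 -0.24794046]
[[-0.932  0.361 -0.   ]
 [ 0.361  0.932 -0.   ]
 [ 0.    -0.    -1.   ]]
joint [-1.30017981  0.33321527  0.03990525  1.4654521  -0.01341464  1.34327781
 -0.05849102]
[0.4, 0.42] tool delta [-0.221 -0.114  0.105]
[0.5, 0.15] tool delta [-0.412 -0.329  0.105]
[ 0.491  -0.1335] tool delta [-0.506 -0.597  0.105]
```

Request:
handwheel:
  ticks: "-0.02,-0.01,-0.04,0\n-0.03,-0.01,-0.04,0\n-0.04,-0.02,-0.04,0\n-0.04,-0.02,-0.03,0\n-0.04,-0.02,0,0\n-0.05,-0.03,0,0"
  aperture: 1.0

```text
time_s: 2.35
eef_pos: [0.4006, 0.4234, 0.555]
tool_rot: [-0.575, -3.089, -0.001]
contact_force: [0.0, -0.2, -0.6]
width: 0.997
grip_force: 0.0
```

Request:
handwheel:
  ticks: "-0.03,-0.04,0,0\n-0.03,-0.04,0,0\n-0.03,-0.04,0,0\n-0.03,-0.04,0,0\n-0.03,-0.04,0,0\n-0.03,-0.04,0,0\n-0.03,-0.04,0,0\n-0.03,-0.03,0,0"

```text
time_s: 3.35
eef_pos: [0.512, 0.0458, 0.5552]
tool_rot: [0.579, 3.087, 0.001]
contact_force: [0.4, 0.5, 1.0]
width: 0.999
grip_force: 0.0
```

```bash
python3 - <<'E'
from h import *
s=sense(); R=cv2.Rodrigues(np.array(s['tool_rot']))[0]; print((R.T@(np.array([.491,-.1335,.30])-s['eef_pos'])).round(4), s['joint_pos'])
E
```

```text
[-0.0452 -0.175   0.2551] [-6.80060042e-01 -3.59196222e-03  5.08175854e-01  1.55244415e+00
  1.24680635e-03  1.59129715e+00  1.02805891e+00]
```

Request:
handwheel:
  ticks: "-0.01,-0.035,0.02,0\n-0.01,-0.035,0.04,0\n-0.01,-0.035,0.05,0\n-0.01,-0.035,0.05,0\n-0.005,-0.035,0.05,0\n0,0,0.045,-0.06\n0,0,0,-0.057\n0,0,0,0"

```text
time_s: 4.35
eef_pos: [0.4907, -0.1314, 0.2996]
tool_rot: [-0.397, -3.116, 0.0]
contact_force: [0.7, 0.3, -0.3]
width: 0.999
grip_force: 0.0
```

```bash
python3 - <<'E'
from h import *
s=sense(); R=cv2.Rodrigues(np.array(s['tool_rot']))[0]; print((R.T@(np.array([.491,-.1335,.207])-s['eef_pos'])).round(4), np.degrees(np.arctan2(R[1,1],R[0,1])),R[:,2])
a=cam('top')[0];b=cam('scene')[0]
save(np.hstack([cv2.resize(a[110:230,190:320],(390,360),interpolation=2),cv2.resize(b[120:240,230:360],(390,360),interpolation=2)]),'over.png')
E
```

```text
[-0.0009 -0.0019  0.0926] 75.47945676575652 [-4.16469343e-04 -2.04189134e-04 -9.99999892e-01]
```

View pics/over.png

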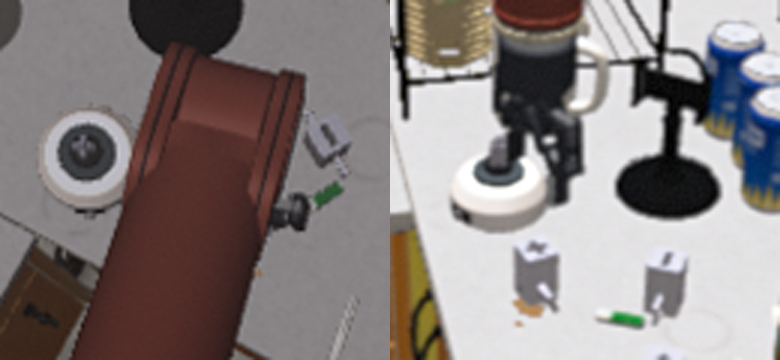

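The hand hovers over the paddle, which the arm hides in the top view. In the scene crop the fingers stand above it and the head at (535,270) is free. Descending.

Request:
handwheel:
  ticks: "-0.001,-0.002,0.03,0\n0,0,0.03,0\n0,0,0.02,0\n0,0,0.012,0\n0,0,0,0"

```text
time_s: 5.08
eef_pos: [0.4912, -0.1334, 0.2077]
tool_rot: [-0.396, -3.116, 0.0]
contact_force: [-0.2, -1.3, -0.2]
width: 1.002
grip_force: 0.0
```

Request:
handwheel:
  ticks: "0,0,0,0\n0,0,0,0\n0,0,0,0\n0,0,0,0\n0,0,0,0\n0,0,0,0"
  aperture: 0.0

```text
time_s: 5.82
eef_pos: [0.4915, -0.1335, 0.2085]
tool_rot: [0.396, 3.116, 0.001]
contact_force: [-1.6, 0.3, 5.8]
width: 0.415
grip_force: 59.1
```

Request:
handwheel:
  ticks: "0,0,-0.01,0\n0,0,-0.03,0\n0,0,-0.04,0\n0,0,-0.04,0\n0,0,-0.025,0\n0,0,0,0"

```text
time_s: 6.58
eef_pos: [0.4915, -0.1338, 0.3546]
tool_rot: [0.396, 3.113, 0.001]
contact_force: [-1.1, 0.3, -3.7]
width: 0.41
grip_force: 60.6
```

```bash
python3 - <<'E'
from fit import *
s=sense(); R=cv2.Rodrigues(np.array(s['tool_rot']))[0]; print(s['eef_pos'],s['contact_force'],s['moment'],s['width'],s['grip_force'])
print('to above shaft', (R.T@(np.array([.5675,.0127,.353])-s['eef_pos'])).round(4), np.degrees(np.arctan2(R[1,1],R[0,1])))
for n in('scene','top'): print(n,[(np.round(d['point']).tolist(),round(d['confidence'],2)) for d in recognise(n,'paddle')])
E
```

```text
[ 0.49150671 -0.13380574  0.35461091] [-1.06293056  0.32216745 -3.7165772 ] [-0.02170023 -0.02326481  0.03152881] 0.40992684915984473 60.55189445614815
to above shaft [-0.0369  0.1609  0.002 ] 75.50728567742692
scene [([281.0, 209.0], 0.79), ([367.0, 315.0], 0.75)]
top [([133.0, 262.0], 0.86), ([417.0, 220.0], 0.8)]
```

Request:
handwheel:
  ticks: "-0.007,0.03,0,0\n-0.01,0.045,0,0\n-0.01,0.045,0,0\n-0.01,0.041,0,0\n0,0,0,-0.13\n0,0,0,-0.123\n0,0,0,0"

```text
time_s: 7.55
eef_pos: [0.5669, 0.0131, 0.3511]
tool_rot: [-0.001, -3.139, 0.001]
contact_force: [-1.1, 0.3, -2.4]
width: 0.408
grip_force: 60.6
```

```bash
python3 - <<'E'
from fit import *
s=sense(); R=cv2.Rodrigues(np.array(s['tool_rot']))[0]; print(s['eef_pos'],np.degrees(np.arctan2(R[1,1],R[0,1])))
c=cam('scene'); cam('top')
for n in('scene','top'): print(n,[(np.round(d['point']).tolist(),round(d['confidence'],2)) for d in recognise(n,'paddle')])
z=s['eef_pos'][2]-.208
for st in(0,.01,-.01):
  p0=[s['eef_pos'][0]+st,s['eef_pos'][1]+.0,-1.571]; 
  r=fit(c,lambda c,p:pgroups(c,p,z),p0,roi_of(c,[p0[0],p0[1],z+.025],17)); print('paddle held',r.x.round(4),r.fun)
x,y,a=.5648,.0122,0.06
print(proj(c,[x,y,.087]),proj(c,[*p0[:2],z]))
save(cv2.resize(c[0][110:210,220:320],(600,600),interpolation=2),'held.png')
E
```

```text
[0.56688802 0.01313616 0.35105332] 89.95816455733929
scene [([322.0, 212.0], 0.71), ([368.0, 316.0], 0.58), ([267.0, 146.0], 0.57), ([144.0, 184.0], 0.52)]
top [([133.0, 265.0], 0.83), ([416.0, 220.0], 0.68), ([217.0, 155.0], 0.58)]
paddle held [ 0.6157  0.0535 -1.6269] 6765.121949865342
paddle held [ 0.6188  0.0295 -1.7114] 6288.372025165221
paddle held [ 0.4939 -0.003  -0.8341] 4241.461859692113
[265.74247796 167.88961688] [263.61486078 153.74718883]
```

View pics/held.png

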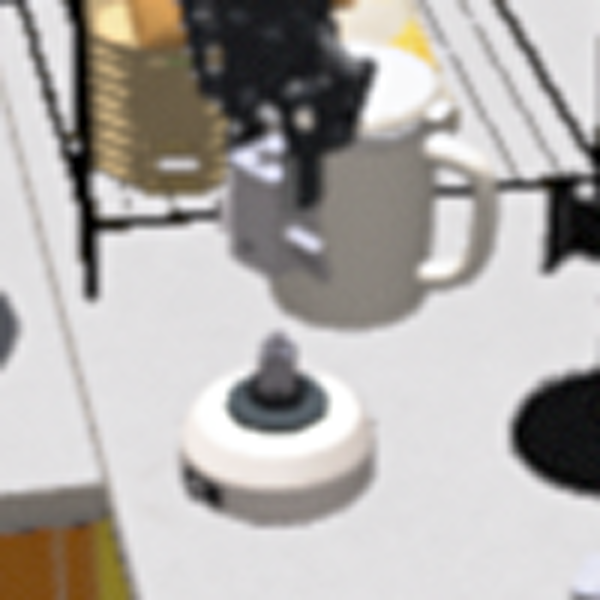

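The paddle is held upright above the shaft: hub at about crop (265,215), pin tip at crop (278,338). I'll compare both with the projected model in this view.

```bash
python3 - <<'E'
from fit import *
c=cam('scene'); s=sense(); z=s['eef_pos'][2]-.208; x,y=s['eef_pos'][:2]
f=lambda X:((proj(c,X)+.5-[220,110])*6).round(0).tolist()
print('pin top',f([.5675,.0127,.096]),f([.5648,.0122,.096]))
print('d/dx',((proj(c,[x+.01,y,z])-proj(c,[x,y,z]))*6).round(1),'d/dy',((proj(c,[x,y+.01,z])-proj(c,[x,y,z]))*6).round(1))
for nm,zz in(('bottom',z),('top',z+.06)): print(nm,[f([x+a*.018,y+b*.018,zz]) for a,b in((-1,-1),(1,-1),(-1,1),(1,1))])
I=c[0].astype(int).sum(2)//3
print(I[140:160,254:276])
print(I[162:176,258:276])
E
```

```text
pin top [281.0, 334.0] [277.0, 336.0]
d/dx [14.  -6.2] d/dy [-12.2  -7. ]
bottom [[276.0, 281.0], [327.0, 258.0], [232.0, 255.0], [282.0, 233.0]]
top [[276.0, 181.0], [327.0, 159.0], [230.0, 156.0], [282.0, 135.0]]
[[ 89 101 117 127 113 110 111 110 111 110 120 126 111  91  88  63  36  27
   36  68 111 132]
 [114 145 171 187 149 117 113 112 111 112 110 107  98  90  89  68  38  28
   33  64 107 129]
 [180 205 202 193 151 118 111 113 113 113 114 108 100  93  89  67  37  32
   44  77 114 131]
 [227 204 169 180 148 117 110 113 113 111 112 109  99  91  87  59  38  38
   58  94 126 133]
 [207 173 137 166 144 116 111 113 114 112 114 110  99  93  89  73  62  71
   89 113 131 132]
 [ 96  89 110 156 142 116 113 113 113 112 113 110 105 100  99  96  97 100
  106 122 132 133]
 [117 116 134 159 141 115 111 113 115 113 113 110 106 105 107 112 109 105
  107 119 131 131]
 [221 211 192 173 143 116 109 113 114 113 111 106 106 116 142 156 142 118
  109 118 128 133]
 [231 229 220 192 151 117 110 109 113 113 111 109 108 128 179 216 204 166
  133 119 128 131]
 [226 226 227 214 170 122 102  99 107 114 111 10
[... 1326 characters left out ...]
227 226 228 228 227 226]
 [224 223 225 225 221 187 141 120 111 125 156 197 224 226 226 226 226 225]
 [223 223 225 226 218 178 133 120 122 139 147 179 223 226 224 224 225 228]
 [224 224 224 226 210 158 116 100 106 121 137 178 225 227 225 225 225 226]
 [224 225 228 230 208 143  99  91  93  98 121 177 228 230 226 225 226 224]
 [229 235 236 230 196 131  98  93  95  95 111 161 212 227 230 231 227 224]
 [240 242 237 189 127  93  93  94  95  95  90 104 139 185 228 240 240 233]
 [247 206 152 104  67  81  96  96  94  98  84  59  66 111 172 235 253 250]
 [212 133  90  62  52  76  91  87  86  91  81  50  47  75 112 174 243 255]
 [151  96  85  56  39  51  65  62  59  66  57  39  46  78  94 118 197 254]]
```

Request:
handwheel:
  ticks: "0.001,-0.001,0.03,0\n0,0,0.012,0\n0,0,0.002,0\n0,0,0.002,0\n0,0,0.002,0\n0,0,0,0"

```text
time_s: 8.55
eef_pos: [0.5664, 0.0122, 0.305]
tool_rot: [-0.0, 3.141, 0.0]
contact_force: [0.7, 0.0, -2.4]
width: 0.41
grip_force: 60.5
```

```bash
python3 -c "
from h import *; print(sense()['moment'])"
```

```text
[ 0.02854596 -0.01750368 -0.02117999]
```

Request:
handwheel:
  ticks: "0,0,0.002,0\n0,0,0.002,0\n0,0,0.002,0\n0,0,0,0"

```text
time_s: 9.05
eef_pos: [0.5663, 0.0122, 0.2985]
tool_rot: [0.0, -3.141, 0.0]
contact_force: [0.0, 0.3, -2.7]
width: 0.408
grip_force: 60.5
```

```bash
python3 -c "
from h import *; print(sense()['moment'])"
```

```text
[ 0.11155525 -0.04201823 -0.00948303]
```

Request:
handwheel:
  ticks: "0,0,0.002,0\n0,0,0.002,0\n0,0,0.002,0\n0,0,0.002,0\n0,0,0.002,0\n0,0,0,0"

```text
time_s: 9.8
eef_pos: [0.5668, 0.0123, 0.2889]
tool_rot: [-0.0, 3.14, 0.0]
contact_force: [4.7, 1.3, -2.1]
width: 0.411
grip_force: 60.7
```

```bash
python3 -c "
from h import *; print(sense()['moment'])"
```

```text
[ 0.21515966 -1.26462326 -0.05732346]
```

Request:
handwheel:
  ticks: "-0.001,0,0,0\n0,0,0.002,0\n0,0,0.002,0\n0,0,0.002,0\n0,0,0,0"

```text
time_s: 10.42
eef_pos: [0.5673, 0.0123, 0.2825]
tool_rot: [-0.0, 3.141, 0.0]
contact_force: [4.9, 2.1, -3.9]
width: 0.408
grip_force: 60.6
```

```bash
python3 -c "
from h import *; print(sense()['moment'])"
```

```text
[ 0.60286697 -1.23101261 -0.14797088]
```

Request:
handwheel:
  ticks: "-0.0015,0.0005,0,0.03\n0,0,0.003,0\n0,0,0.003,0\n0,0,0.003,0\n0,0,0,0"

```text
time_s: 11.05
eef_pos: [0.5686, 0.0126, 0.2733]
tool_rot: [-0.047, -3.14, 0.0]
contact_force: [-0.3, -0.5, -2.6]
width: 0.413
grip_force: 60.6
```

```bash
python3 -c "
from h import *; print(sense()['moment'])"
```

```text
[-0.03473378 -0.04664551 -0.02503688]
```

Request:
handwheel:
  ticks: "0,0,0.003,0\n0,0,0.003,0\n0,0,0.003,0\n0,0,0.002,0\n0,0,0,0"

```text
time_s: 11.68
eef_pos: [0.5689, 0.0126, 0.263]
tool_rot: [0.047, 3.141, 0.0]
contact_force: [-0.9, 0.5, 5.4]
width: 0.407
grip_force: 61.6
```

```bash
python3 -c "
from h import *; print(sense()['moment'])"
```

```text
[-0.08674832  0.51089474  0.00328734]
```

Request:
handwheel:
  ticks: "0,0,0.001,0\n0,0,0.001,0\n0,0,0.001,0\n0,0,0,0"

```text
time_s: 12.18
eef_pos: [0.5691, 0.0126, 0.2614]
tool_rot: [0.047, 3.141, 0.001]
contact_force: [-7.7, 0.7, 18.6]
width: 0.409
grip_force: 63.2
```

Request:
handwheel:
  ticks: "0,0,0.001,0\n0,0,0.001,0\n0,0,0,0"

```text
time_s: 12.55
eef_pos: [0.5692, 0.0125, 0.2611]
tool_rot: [0.047, 3.14, 0.003]
contact_force: [-15.7, 0.6, 38.6]
width: 0.41
grip_force: 65.8
```

Request:
handwheel:
  ticks: "0.0005,0,-0.0015,0\n0,0,0,0\n0,0,0,0"

```text
time_s: 12.92
eef_pos: [0.5689, 0.0127, 0.2612]
tool_rot: [0.047, 3.139, 0.002]
contact_force: [-5.7, 1.1, 20.7]
width: 0.41
grip_force: 63.7
```

```bash
python3 - <<'E'
from h import *
c=cam('scene'); save(cv2.resize(c[0][110:210,220:320],(600,600),interpolation=2),'home.png'); print(sense()['moment'],sense()['contact_force'])
E
```

```text
[-0.11268744  1.54970555 -0.00727569] [-6.18820929  1.3214655  20.72334549]
```

View pics/home.png

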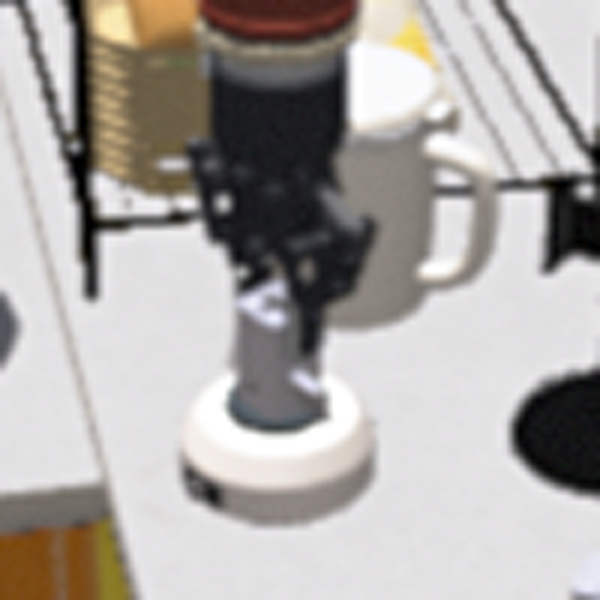

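The head now sits on the steel disc, with its hub base at crop (270,415) and no collar showing. It is held down with about 20 N, against 9 N from the spring.

```bash
python3 -c "
from h import *; print(hand_in())"
```

```text
the job is handed in; nothing more can be done
None
```

The aluminium paddle is fully home on the shaft and was still gripped and pressed down with about 20 N when I handed the job in at about 13 s; the handed-in result itself was not reported back.

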